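# Set the vise's length stop to a sawn root block

### The job

Set the vise's length stop to the root that is gripped in it: slacken the stop's slanting wing knob so that the carriage is free, slide the carriage along its bar until the stop pad comes up against the sawn end of the root, without shoving the root through the jaws, and screw the knob down firm there, clearly tighter than you found it. Then let go and draw clear, leaving the sieve, the stone roller and the tin where they are.

Things in the scene. Friction and masses are not known exactly. Their poses are not given: they have to be found in the camera images.
- vise: small dark iron bench vise, fixed; foot 150 x 130 mm, jaws 80 mm wide along its y and 96 mm high. Origin on the bench under the middle of the jaw gap; z up, y along the jaws (stop on the +y side), x level from the fixed jaw (robot's side) to the moving jaw, whose screw and tommy bar reach out to x = 131 mm
- stop_bar: square steel bar, 18 x 18 x 240 mm, fixed along the vise's y on the robot's side of the fixed jaw, its far end on a post. Rolled about its length so that its upper face looks 30 degrees off straight up, towards the vise's -x. Origin at its centre, 70 mm above the bench; listed axes parallel to the vise's
- clamp_knob: dark iron wing knob, the wing 46 mm long (its x), 11 thick (its y, grip across it), 28 high, flat-sided. Origin at the wing's centre on the screw's axis, 50 mm from the bar's axis, about 113 mm above the bench. z = screw axis, pointing outwards: 30 degrees off vertical, leaning to the vise's -x. Under the wing a 10 mm neck; the carriage's boss begins 26 mm below the origin along the axis
- clamp_shoe: springy brass shoe unseen inside the saddle, pressed on the bar by the knob (clockwise seen from outside tightens); origin 10 mm off the bar's axis. Slack, the knob drags with 0.2 N m; past the bite it clamps 58 N and stiffens 0.17 N m per rad. Found 0.15 to 0.8 rad past the bite (9 to 47 N). Firm = over 50 N (0.9 rad past it); aim for 60 to 90 N, above 70 it springs back to that
- stop_carriage (a joint): slide of the carriage along the bar (m), growing to the vise's +y, away from the root; 0 = screw axis 150 mm from the vise's middle; travel -0.085 to 0.027. A dark iron saddle, 40 mm long, with the clamp screw in its middle; knob, saddle and stop pad travel as one, so it can be pushed along by the knob. Free, it moves with 2 to 3 N; with the screw biting it is held by friction
- stop_face (a point): middle of the face of the stop pad, an 18 mm steel disc on a round arm reaching from the carriage in the vise's +x to before the root's end. The face looks along the vise's -y; it lies 20 mm to the -y side of the screw's axis, 84 mm above the bench. Axes listed: y along the vise's y, z along the clamp screw
- root_block: hardwood root, 30 mm thick, 34 high, lying along the vise's y, gripped by friction in the jaws, middle 84 mm above the bench. Axes as the vise's. Sawn by hand to no set length: its flat +y end (root_end in the rules; not reported) is somewhere 64 to 88 mm from the origin along y, 25 to 110 mm from the pad at first; feel or look for it. A push above 45 N shoves the root; 5 to 15 N is a sure touch
- sieve: brass hand sieve, a round frame 160 mm across and 45 mm high, loose on the bench. Origin at the centre of its underside. To be left alone
- roller: grey stone grinding roller lying on the bench, 50 mm thick and 150 mm long along its x axis. Origin under its middle, on the bench. To be left alone
- canister: tin canister with a pressed lid, 89 mm across and 110 mm high, standing loose on the bench. Origin at the centre of its underside. To be left alone

How it is judged:
On the way, in this order (a step that is already met when the one before it is completed fails the run):
1. the clamp screw is slackened until it no longer presses on the bar (contact force between clamp_shoe and stop_bar below 1 N), for 0.1 s.
2. the stop pad rests against the sawn end of the root (within 1.5 mm) (y of stop_face in the frame of root_end between -0.0015 and 0.0015 m), for 0.1 s.
3. the clamp screw presses on the bar with more than 50 N while the pad is still at the root's end (all of step 2 and contact force between clamp_shoe and stop_bar above 50 N), for 0.2 s.
At the end, for the whole second after the job is handed in: The stop pad's face is within 1.5 mm of the sawn end of the root, the clamp screw presses on the bar with more than 50 N, the carriage is at rest, the root is within 2 mm of where it was held, and sieve, roller and canister are within 20 mm of where they stood (all of step 3 and distance of root_block from where it was at the start of the episode below 0.002 m and velocity of joint stop_carriage between -0.005 and 0.005 m/s and distance of each of sieve, roller, canister from where it was at the start of the episode below 0.02 m); the robot touches nothing.
It fails at once if the root is shoved through the jaws by more than 2 mm (distance of root_block from where it was at the start of the episode above 0.002 m).
It fails at once if the sieve is moved by more than 20 mm or tipped (distance of sieve from where it was at the start of the episode above 0.02 m or angle between sieve's own z axis and vertical above 0.3 rad).
It fails at once if the roller is moved by more than 20 mm or tipped (distance of roller from where it was at the start of the episode above 0.02 m or angle between roller's own z axis and vertical above 0.3 rad).
It fails at once if the canister is moved by more than 20 mm or tipped (distance of canister from where it was at the start of the episode above 0.02 m or angle between canister's own z axis and vertical above 0.3 rad).
It also fails if it takes over 42 s, if anything falls off the work surface, if the arm or the gripper's body presses on something with over 40 N, if the wrist force passes 120 N, or if a joint passes its speed limit or range.

### The arm

A 6-joint arm with a two-finger parallel gripper is mounted at the origin on the work surface. World frame = base frame: x ahead of the robot, y to its left, z up, the work surface at z = 0. Lengths are in m, angles in rad, forces in N, time in s.
With the tool pointing down it reaches from about 0.35 to 0.975 m from the base axis. Payload 4.9 kg.
Tool frame: the origin (TCP) lies midway between the tips of the shut fingers; the grasp point (between the pads) lies 19 mm behind it; z points along the fingers, y is the direction in which the jaws open and shut (so a half turn about z gives the same grasp; the last joint's range is limited). The gripper opens to 85 mm and grips with 20 to 120 N. Pads are 22 mm wide; open, the fingers measure 114 mm over their backs; the gripper's body (76 mm by 85 mm) begins 54 mm behind the grasp point. The pads swing forward as they close: fully open they stand 13 mm farther back than shut.
Start: joints at [1.171, 0.053, 1.613, -0, 1.476, -0.119], TCP at [0.173, 0.601, 0.231] pointing down, gripper open.
Joint ranges: [-3.01, 3.01], [-1.01, 2.22], [0.06, 2.58], [-1.02, 4.17], [0.09, 2.62], [-3.14, 3.14]. Speed limits (rad/s): [2.57, 2.57, 3.14, 3.14, 3.14, 3.14].

### API

Orientations are given as a unit quaternion [w, x, y, z].
In Python, from plant import state, grab_frame, camera_params, job_done, boxes_of gives the robot as it stands.
- The arm moves only by the tool step_arm, never from a script. Its argument "steps" is a list of rows, each a list of 4 numbers: the shift along the tool's x, y, z in mm, then the turn about the tool's z in degrees. A call has 1 to 8 rows; each row shifts and turns the pose as measured when the row begins, along the tool's axes as they then stand; what a row does not reach is not made up. A row lasts 1/10 s, in which the tool goes at most 50 mm and 8.59 degrees, less where a joint would pass 70% of its speed; a pose out of reach is approached as far as the arm can. A call is refused whole if a number of a shift passes 50 or a number of a turn 8.59, either way. A call with a gripper value outside its range is refused whole. "claw" is the opening in per cent of the stroke, from 0 (shut) to 100 (fully open), set as the call begins (left out, the last holds). The fingers move at their own pace and stop on an object; the grip force is fixed at half the most. Time passes only in rows, so rows that do not move let the fingers close. It gives the time, the measured TCP pose, the force and the opening at its end, in the units of the state.
- state(): the state, without advancing time (a new reading comes with each control period).
- grab_frame(name): name is "scene" or "top" or "wrist"; returns (picture, depth): 400x640x3 uint8, red, green, blue; 400x640 float32, m along the optical axis (not along the pixel's ray), 0 where there is no reading.
- camera_params(name): a dict with "mtx" (3x3 intrinsics, pixels), "extrinsics" (4x4, takes a point from camera to world coordinates); the wrist camera has in their place "T_tool_cam" (4x4, takes a point from camera to tool coordinates, whose origin is the TCP and whose axes are the flange's). Camera axes: x right, y down, z forward; pixel columns grow to the right and rows downward; lengths in m; the calibration is good to about 2 mm. A picture is of the moment at which its call begins: read the wrist's pose just before it. camera_params takes no time and is no camera call.
- job_done(): hands the job in, once; it reports no verdict.
Trained networks look in the newest picture that a camera, given by its name, has taken for a name from the list of things; names that differ only in an ending like _2 or _b are one class to them, and where a whole thing is asked for, a point or a joint stands for the part that bears it (a point fixed in the world has none). Each returns a list of dicts, best first, with "p" (0 to 1); they miss things now and then, are a little off and sometimes report something else, mostly with a low value. They report only what shows in the picture. A call takes as long as a camera call.
- boxes_of(camera, label): "box" ([left, top, width, height] in pixels, round what is visible of it).
The state is a dict: "time": time; "joint_pos": joint angles; "joint_vel": joint speeds; "joint_efforts": joint torques, N m; "tool_pos": TCP position; "tool_rot": TCP orientation; "contact_force": force on the tool from outside, world axes, zero at the start; "ft_torque": the same for the moment, N m; "gripper_width": opening from 0.0 (shut) to 1.0 (fully open).
Only numpy, scipy, OpenCV 4.12 (cv2) and the standard library are available. Lean on these libraries where they do the work, as an engineer would, in place of code of your own. Each camera call takes 0.05 s, during which the arm holds its last target. There are 200 camera calls.

## Working session

There is one attempt and no reset: what is moved stays moved. The work goes in short steps, Python scripts to look and compute and a tool call to move; the robot and the scene stay as the last step left them, time stands still between calls to the robot, and variables do not carry over. Pictures are saved under pics/ and viewed, about 8 in all and at most 12, crops included, and the job is handed in when it is done.

Besides the shell and the picture viewer there is one more tool, called after ">>>" as name(argument=value, ...), one argument or row to a line, values as JSON. step_arm: Moves the arm, as the interface text tells. Its arguments: {"type":"object","properties":{"steps":{"type":"array"},"claw":{"type":"number"}},"required":["steps"]}

```bash
mkdir -p pics; ls
cat > h.py <<'E'
import numpy as np, cv2
from plant import *
from scipy.spatial.transform import Rotation as R
def Rq(q): return R.from_quat([q[1],q[2],q[3],q[0]]).as_matrix()
def pose(s):
    T=np.eye(4);T[:3,:3]=Rq(s['tool_rot']);T[:3,3]=s['tool_pos'];return T
def cam(name):
    p=camera_params(name)
    E=p['extrinsics'] if 'extrinsics' in p else pose(state())@np.array(p['T_tool_cam'])
    return np.array(p['mtx']),np.array(E)
def look(name,fn):
    K,E=cam(name); im,d=grab_frame(name)
    cv2.imwrite('pics/'+fn+'.png',im[:,:,::-1]); np.savez('pics/'+fn+'.npz',im=im,d=d,K=K,E=E); return im,d,K,E
def w(u,v,d,K,E):
    z=d[int(v),int(u)]; p=np.array([(u-K[0,2])/K[0,0]*z,(v-K[1,2])/K[1,1]*z,z]); return E[:3,:3]@p+E[:3,3]
def proj(P,K,E):
    c=E[:3,:3].T@(np.array(P)-E[:3,3]); return K[:2,:2]@(c[:2]/c[2])+K[:2,2]
E
python3 - <<'E'
from h import *
for n in ['top','scene']:
    im,d,K,E=look(n,n+'1')
    for l in ['vise','clamp_knob','stop_bar','root_block','stop_face','stop_carriage','sieve','roller','canister'] if n=='top' else ['clamp_knob','root_block']:
        b=boxes_of(n,l)
        for x in b[:2]:
            B=x['box'];print(n,l,round(x['p'],2),np.round(B),np.round(w(B[0]+B[2]/2,B[1]+B[3]/2,d,K,E),3))
a=cv2.imread('pics/top1.png');b=cv2.imread('pics/scene1.png')
cv2.imwrite('pics/both.png',np.vstack([a,b])[:, :] if 0 else cv2.resize(np.vstack([a,b]),(480,600)))
print(state()['time'])
E
```

```text
pics
top vise 0.56 [280. 122.  92.  90.] [ 0.66  -0.007  0.097]
top stop_bar 0.89 [269. 187.  88.  22.] [0.577 0.029 0.075]
top root_block 0.67 [321. 164.  53.  13.] [ 0.649 -0.065  0.103]
top root_block 0.4 [388. 216.  24.  56.] [ 0.453 -0.214  0.05 ]
top stop_face 0.77 [280. 164.  15.  49.] [0.598 0.098 0.088]
top stop_face 0.16 [199. 166.  54.  60.] [0.587 0.28  0.015]
top stop_carriage 0.73 [281. 161.  14.  53.] [0.602 0.096 0.091]
top sieve 0.85 [198. 167.  59.  58.] [0.587 0.275 0.015]
top roller 0.77 [388. 218.  24.  52.] [ 0.452 -0.214  0.05 ]
top roller 0.28 [279. 164.  18.  46.] [0.603 0.099 0.085]
top canister 0.95 [401. 164.  35.  33.] [ 0.622 -0.257  0.104]
scene clamp_knob 0.62 [353. 199.  16.  16.] [0.555 0.104 0.109]
scene root_block 0.79 [243. 214.  62.  27.] [ 0.668 -0.056  0.096]
scene root_block 0.69 [276. 204. 110.  58.] [0.543 0.029 0.001]
0.65
```

View pics/top1.png

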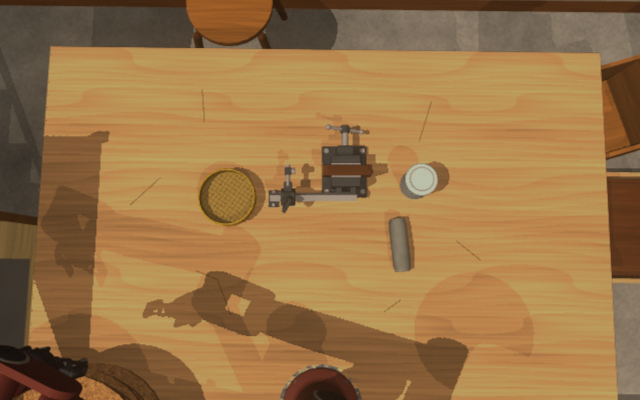

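Run:
```python
from h import *
np.set_printoptions(suppress=True,precision=3)
print(camera_params('wrist')['T_tool_cam'],camera_params('wrist')['mtx'])
s=state();print(s['tool_pos'],Rq(s['tool_rot']))
a=cv2.imread('pics/top1.png')[110:225,190:390];b=cv2.imread('pics/scene1.png')[160:300,200:440]
a=cv2.resize(a,(700,402),interpolation=2)[:, :];b=cv2.resize(b,(340,198),interpolation=2)
b=cv2.resize(cv2.imread('pics/scene1.png')[160:290,210:420],None,fx=3.3,fy=3,interpolation=2)
cv2.imwrite('pics/z.png',cv2.resize(a,(700,300))); 
c=np.zeros((600,700,3),np.uint8);c[:300]=cv2.resize(a,(700,300))if 0 else 0
c=cv2.resize(b,(700,430));cv2.imwrite('pics/z2.png',c)
# bar line from top depth
f=np.load('pics/top1.npz');d,K,E=f['d'],f['K'],f['E']
P=np.array([w(u,v,d,K,E) for u in range(300,357) for v in range(180,212)])
m=(P[:,2]>.068)&(P[:,2]<.085)&(P[:,0]<.6)
Q=P[m];l=cv2.fitLine(Q[:,:2].astype(np.float32),cv2.DIST_HUBER,0,.01,.01).ravel();print(len(Q),l,Q[:,2].mean())
```

```text
[[ 0.001 -0.963 -0.268  0.068]
 [ 1.     0.001  0.     0.   ]
 [ 0.    -0.268  0.963 -0.143]
 [ 0.     0.     0.     1.   ]] [[292.06    0.    317.153]
 [  0.    292.06  200.789]
 [  0.      0.      1.   ]]
[0.173 0.6   0.231] [[-0.961  0.277  0.   ]
 [ 0.277  0.961  0.   ]
 [-0.     0.    -1.   ]]
493 [ 0.032 -0.999  0.581  0.005] 0.07662430842212674
```

View pics/z2.png

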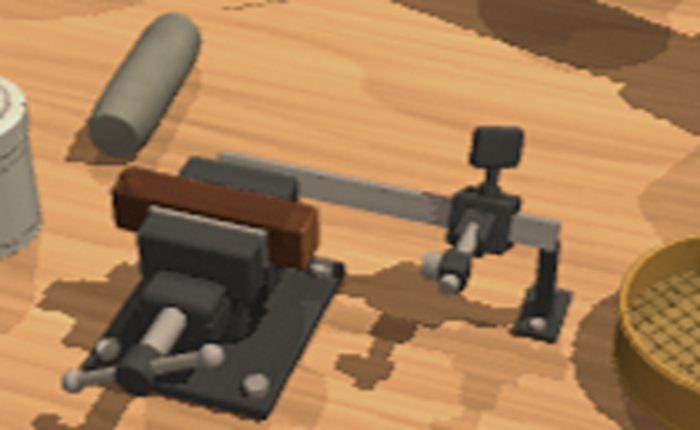

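>>> step_arm(
  steps=[
    [-38,-29,-2,0],
    [-38,-29,-2,0],
    [-38,-29,-2,0],
    [-38,-29,-2,0],
    [-38,-29,-2,0],
    [-38,-29,-2,0],
    [-38,-29,-2,0],
    [-38,-29,-2,0],
  ],
)

```text
time: 1.45
tool_pos: [0.406, 0.2876, 0.248]
tool_rot: [0.001, 0.134, 0.991, 0.001]
contact_force: [1.2, 1.0, 0.3]
gripper_width: 1.0
```

>>> step_arm(
  steps=[
    [-38,-29,-1,0],
    [-38,-29,0,0],
    [-38,-29,0,0],
    [-38,-29,0,0],
    [-38,-29,0,0],
    [0,0,0,-6],
    [0,0,0,-6],
    [0,0,0,-6],
  ],
)

```text
time: 2.25
tool_pos: [0.5593, 0.0812, 0.2516]
tool_rot: [0.005, -0.023, 1.0, 0.002]
contact_force: [0.7, 0.2, -0.1]
gripper_width: 0.995
```

Run:
```python
from h import *
np.set_printoptions(suppress=True,precision=3)
s=state();print(s['time'],s['tool_pos'],Rq(s['tool_rot'])[:,1])
im,d,K,E=look('wrist','w1')
for l in ['clamp_knob','stop_face','root_block','stop_carriage']:
    for x in boxes_of('wrist',l)[:2]: B=x['box'];print(l,round(x['p'],2),np.round(B),w(B[0]+B[2]/2,B[1]+B[3]/2,d,K,E))
```

```text
2.25 [0.559 0.081 0.252] [-0.046  0.999  0.003]
clamp_knob 0.92 [318. 163.  36.  47.] [0.552 0.099 0.128]
stop_face 0.94 [313. 165.  37. 111.] [0.601 0.1   0.089]
root_block 0.94 [122. 242. 128.  32.] [ 0.647 -0.059  0.102]
stop_carriage 0.87 [312. 164.  39. 112.] [0.599 0.1   0.089]
```

View pics/w1.png

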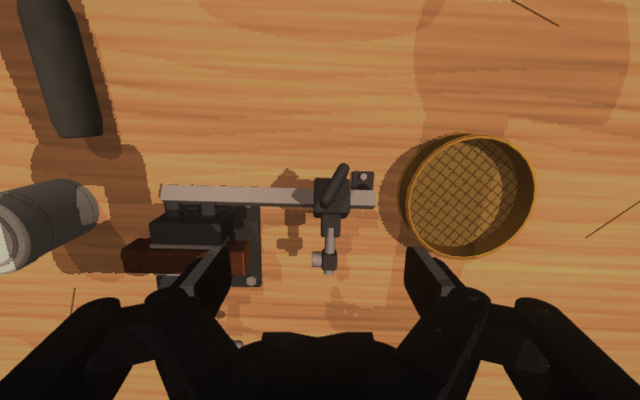

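Run:
```python
from h import *
np.set_printoptions(suppress=True,precision=4)
f=np.load('pics/w1.npz');d,K,E=f['d'],f['K'],f['E']
vy=np.array([-.032,.999,0]);vx=np.array([.999,.032,0])
P=np.array([w(u,v,d,K,E) for u in range(308,365) for v in range(155,235)])
# bar axis line in vise coords
def bar():
    Q=np.array([w(u,v,d,K,E) for u in range(170,305) for v in range(178,212)]);Q=Q[(Q[:,2]>.066)&(Q[:,2]<.086)]
    l=cv2.fitLine(Q[:,:2].astype(np.float32),cv2.DIST_HUBER,0,.01,.01).ravel();print('bar',l,Q[:,2].min(),Q[:,2].max())
bar()
for lo in (.098,.104):
    Q=P[P[:,2]>lo];print(lo,len(Q),'mean',Q.mean(0),'min',Q.min(0),'max',Q.max(0))
    (c,sz,a)=cv2.minAreaRect((Q[:,:2]*1000).astype(np.float32));print(c,sz,a)
# plane of wing: highest crest by slices in horizontal
C=P[P[:,2]>.119];print(len(C));l=cv2.fitLine(C.astype(np.float32),cv2.DIST_HUBER,0,.01,.01).ravel();print('crest',l, np.degrees(np.arctan2(l[1],l[0])))
Q=P[P[:,2]>.1];c=Q.mean(0);u,s,v=np.linalg.svd(Q-c);print('svd',s,v)
# root end: top pts
Q=np.array([w(u,v,d,K,E) for u in range(115,262) for v in range(236,280)]);Q=Q[(Q[:,2]>.098)&(Q[:,2]<.104)]
print('root',Q.min(0),Q.max(0));print('root y pct',np.percentile(Q@vy,[0,1,99,100]),np.percentile(Q@vx,[1,99]))
# pad
Q=np.array([w(u,v,d,K,E) for u in range(308,335) for v in range(250,272)]);Q=Q[(Q[:,2]>.07)];print('pad y',np.percentile(Q@vy,[0,1,5,50]), 'knob y',(P[P[:,2]>.1]@vy).mean())
for p in [(312,261),(314,261),(316,261),(325,258),(250,262),(247,262),(244,258)]: print(p,w(*p,d,K,E))
b=f['im'][150:280,110:375,::-1];cv2.imwrite('pics/w1z.png',cv2.resize(b,None,fx=3,fy=3,interpolation=2))
```

```text
bar [ 0.0366 -0.9993  0.58   -0.0215] 0.06607109857554544 0.08431578263711564
0.098 620 mean [0.5496 0.0966 0.135 ] min [0.4902 0.0776 0.1009] max [0.5776 0.1113 0.3944]
(532.7290649414062, 96.2347183227539) (88.10882568359375, 29.469425201416016) 5.177335739135742
0.104 618 mean [0.5496 0.0965 0.1351] min [0.4902 0.0776 0.1042] max [0.5776 0.1113 0.3944]
(532.7290649414062, 96.2347183227539) (88.10882568359375, 29.469425201416016) 5.177335739135742
515
crest [-0.2262 -0.0695  0.9716  0.5508  0.0951  0.1389] -162.90761
svd [1.3102 0.3191 0.0825] [[ 0.2149  0.0776 -0.9735]
 [ 0.881  -0.4456  0.1589]
 [-0.4215 -0.8919 -0.1642]]
root [ 0.6212 -0.1313  0.098 ] [0.6737 0.0045 0.104 ]
root y pct [-0.1518 -0.1495 -0.0168 -0.0163] [0.6342 0.6637]
pad y [0.0592 0.0592 0.0604 0.0739] knob y 0.07890047493382397
(312, 261) [0.6493 0.0801 0.0923]
(314, 261) [0.6485 0.0823 0.0937]
(316, 261) [0.6486 0.0846 0.0933]
(325, 258) [0.6443 0.0947 0.0933]
(250, 262) [0.6651 0.0045 0.0714]
(247, 262) [0.6575 0.0042 0.0858]
(244, 258) [0.6452 0.0043 0.0997]
```

View pics/w1z.png

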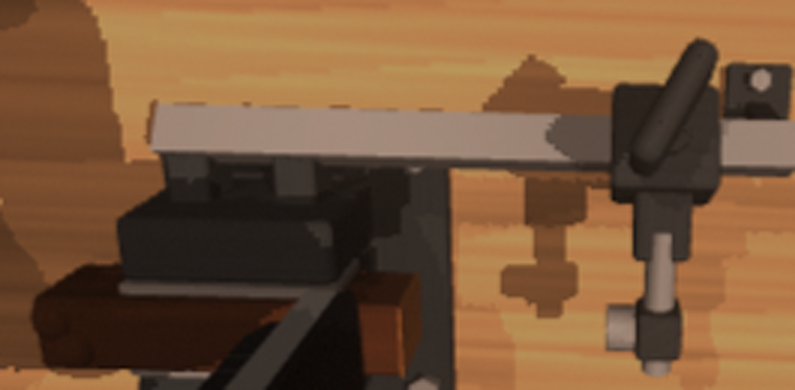

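```bash
cat > knob.py <<'E'
from h import *
np.set_printoptions(suppress=True,precision=4)
def knob(fn,u0,u1,v0,v1):
    f=np.load('pics/%s.npz'%fn);d,K,E=f['d'],f['K'],f['E']
    yaw=.034;vy=np.array([-np.sin(yaw),np.cos(yaw),0]);vx=np.array([np.cos(yaw),np.sin(yaw),0])
    a=np.array([0,0,np.cos(np.pi/6)])-vx*.5; e2=np.cross(a,vy)  # e2 ~ -x tilt
    P=np.array([w(u,v,d,K,E) for u in range(u0,u1) for v in range(v0,v1) if d[v,u]>.05])
    Q=P[(P[:,2]>.09)&(P[:,2]<.16)&(np.abs(P@vy-np.median(P@vy))<.05)]
    B=np.array([.5803,-.0215,.07]) # bar axis pt
    h=(Q-B)@a; Q=Q[(h>.04)&(h<.075)]
    c=np.c_[Q@vy,(Q-B)@e2]*1000
    r=cv2.minAreaRect(c.astype(np.float32));print(len(Q),'h',((Q-B)@a).min(),((Q-B)@a).max(),'rect(vy,e2)',r)
    m,ev=cv2.PCACompute(c.astype(np.float32),None);print('mean',m,'dir',ev[0],'deg from e2',np.degrees(np.arctan2(ev[0,0],ev[0,1])))
    k=B+a*.05; k=k+vy*(m[0,0]/1000-k@vy);print('knob centre',k,'vy',m[0,0]/1000,'mean xyz',Q.mean(0))
E
python3 -c "
from knob import *
knob('w1',308,365,155,235)"
```

```text
593 h 0.040511391815406396 0.06460855677155782 rect(vy,e2) ((78.84513854980469, -4.197904586791992), (44.84238052368164, 11.063217163085938), 60.83558654785156)
mean [[78.523  -6.3237]] dir [0.4917 0.8708] deg from e2 29.453491
knob centre [0.5512 0.0973 0.1133] vy 0.078522995 mean xyz [0.5517 0.0973 0.1251]
```

>>> step_arm(
  steps=[
    [4,16,0,8.5],
    [0,0,20,8.5],
    [0,0,20,8.5],
    [0,0,20,8.5],
    [0,0,20,0],
    [0,0,0,0],
  ],
  claw=100,
)

```text
time: 3.1
tool_pos: [0.5552, 0.1011, 0.1715]
tool_rot: [0.006, 0.28, 0.96, 0.004]
contact_force: [-0.7, 0.0, -0.1]
gripper_width: 0.997
```

>>> step_arm(
  steps=[
    [-1.5,-3.2,20,-1],
    [0,0,25,0],
    [0,0,25,0],
    [0,0,2,0],
    [0,0,0,0],
  ],
)

```text
time: 3.6
tool_pos: [0.5593, 0.0991, 0.1044]
tool_rot: [0.01, 0.272, 0.962, 0.005]
contact_force: [-0.6, 0.2, 0.4]
gripper_width: 1.002
```

Run:
```python
from h import *
s=state();print(s['tool_pos'],s['contact_force'],s['joint_pos'])
im,d,K,E=look('wrist','w2')
cv2.imwrite('pics/w2z.png',cv2.resize(im[130:400,170:470,::-1],None,fx=2,fy=2))
```

```text
[0.5592842  0.09908744 0.10438888] [-0.64496089  0.21154461  0.42987639] [ 0.04273449  0.01549893  1.87136571  0.00342794  1.23162794 -0.97869937]
```

View pics/w2z.png

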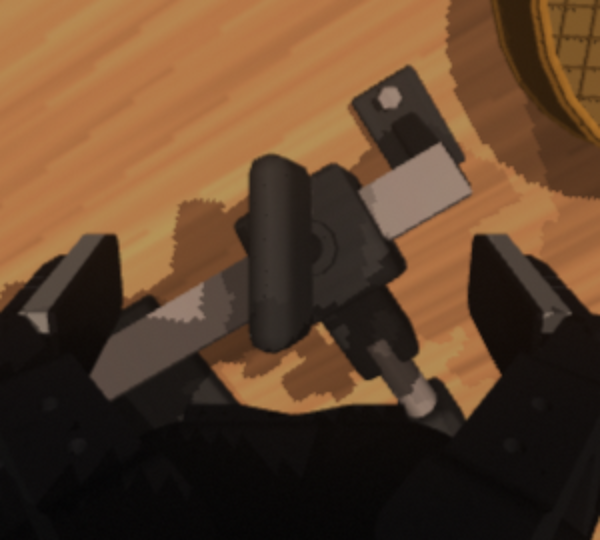

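>>> step_arm(
  steps=[
    [3,-3.5,5,0],
    [1,0,0,0],
  ],
)

```text
time: 3.85
tool_pos: [0.5557, 0.0983, 0.1024]
tool_rot: [0.013, 0.272, 0.962, 0.006]
contact_force: [0.0, 0.9, 0.6]
gripper_width: 0.997
```

>>> step_arm(
  steps=[
    [0,0,0,0],
    [0,0,0,0],
    [0,0,0,0],
    [0,0,0,0],
    [0,0,0,0],
    [0,0,0,0],
  ],
  claw=0,
)

```text
time: 4.45
tool_pos: [0.556, 0.0979, 0.1055]
tool_rot: [0.013, 0.271, 0.962, 0.006]
contact_force: [-0.7, 2.8, -0.2]
gripper_width: 0.156
```

>>> step_arm(
  steps=[
    [0,0,0,-5],
    [0,0,0,-5],
    [0,0,0,-5],
    [0,0,0,-5],
  ],
)

```text
time: 4.85
tool_pos: [0.5552, 0.099, 0.1062]
tool_rot: [0.013, 0.093, 0.996, 0.005]
contact_force: [-2.4, -0.4, 1.9]
gripper_width: 0.121
```

```bash
cat > st.py <<'E'
from h import *
np.set_printoptions(suppress=True,precision=3)
s=state();y=Rq(s['tool_rot'])[:,1];print('t',s['time'],'pos',s['tool_pos'],'yang %.1f'%np.degrees(np.arctan2(y[1],y[0])),'F',s['contact_force'],'M',s['ft_torque'],'w %.3f'%s['gripper_width'],'q6 %.2f'%s['joint_pos'][5])
E
python3 st.py
```

```text
t 4.85 pos [0.555 0.099 0.106] yang 79.3 F [-2.404 -0.395  1.864] M [ 0.36  -0.169  0.101] w 0.121 q6 -1.34
```

>>> step_arm(
  steps=[
    [0,0,0,-6],
    [0,0,0,-6],
    [0,0,0,-6],
    [0,0,0,-6],
    [0,0,0,0],
  ],
)

```text
time: 5.35
tool_pos: [0.5547, 0.0989, 0.1064]
tool_rot: [0.013, -0.122, 0.992, 0.001]
contact_force: [-2.8, 1.7, 0.8]
gripper_width: 0.115
```

```bash
python3 st.py
```

```text
t 5.35 pos [0.555 0.099 0.106] yang 104.0 F [-2.752  1.737  0.761] M [-0.795 -0.156 -0.667] w 0.115 q6 -1.77
```

>>> step_arm(
  steps=[
    [0,0,0,-5],
    [0,0,0,-5],
    [0,0,0,-5],
    [0,0,0,0],
  ],
)

```text
time: 5.75
tool_pos: [0.5548, 0.0969, 0.1066]
tool_rot: [0.013, -0.247, 0.969, -0.004]
contact_force: [-3.1, 1.5, 1.5]
gripper_width: 0.114
```

```bash
python3 st.py
```

```text
t 5.75 pos [0.555 0.097 0.107] yang 118.6 F [-3.125  1.498  1.546] M [-1.89  -0.22  -1.315] w 0.114 q6 -2.03
```

>>> step_arm(
  steps=[
    [0,0,0,0],
    [0,0,0,0],
  ],
  claw=22,
)

```text
time: 5.95
tool_pos: [0.5549, 0.0973, 0.1067]
tool_rot: [0.013, -0.245, 0.969, -0.003]
contact_force: [0.1, -0.8, -0.2]
gripper_width: 0.219
```

```bash
python3 st.py
```

```text
t 5.95 pos [0.555 0.097 0.107] yang 118.4 F [ 0.069 -0.75  -0.228] M [-0.017  0.052 -0.008] w 0.219 q6 -2.02
```

>>> step_arm(
  steps=[
    [2.2,-4.5,0,0],
    [4.5,-9,0,0],
    [4.5,-9,0,0],
    [4.5,-9,0,0],
    [4.5,-9,0,0],
    [4.5,-9,0,0],
    [2.2,-4.5,0,0],
  ],
)

```text
time: 6.65
tool_pos: [0.5564, 0.0336, 0.1063]
tool_rot: [0.013, -0.244, 0.97, -0.001]
contact_force: [-0.8, 1.1, 1.3]
gripper_width: 0.225
```

Run:
```python
import st
from h import *
im,d,K,E=look('wrist','w3')
cv2.imwrite('pics/w3z.png',cv2.resize(im[100:400,140:480,::-1],None,fx=2,fy=2))
```

```text
t 6.65 pos [0.556 0.034 0.106] yang 118.3 F [-0.771  1.071  1.288] M [ 0.395  0.204 -0.03 ] w 0.225 q6 -2.14
```

View pics/w3z.png

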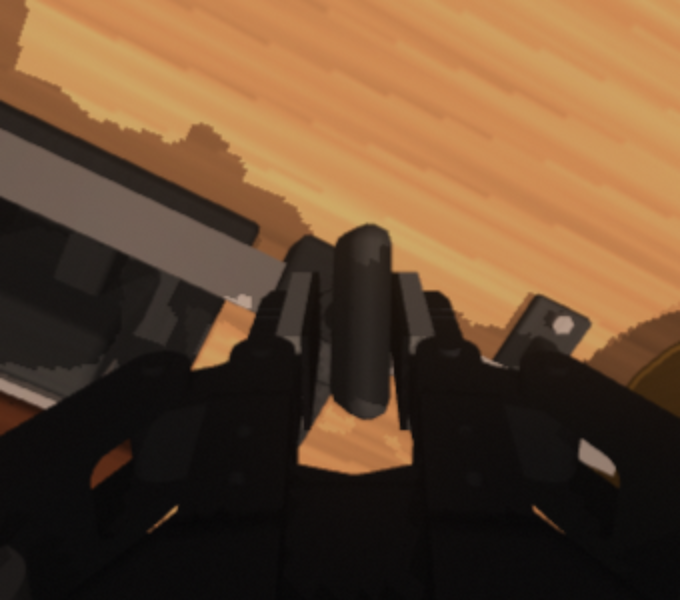

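>>> step_arm(
  steps=[
    [1.8,-3.6,0,0],
    [1.4,-2.7,0,0],
    [0.9,-1.8,0,0],
  ],
)

```text
time: 7.0
tool_pos: [0.557, 0.0232, 0.1062]
tool_rot: [0.013, -0.244, 0.97, -0.001]
contact_force: [-0.6, 1.7, 1.6]
gripper_width: 0.223
```

>>> step_arm(
  steps=[
    [0.7,-1.4,0,0],
  ],
)

```text
time: 7.1
tool_pos: [0.557, 0.0217, 0.1062]
tool_rot: [0.013, -0.244, 0.97, -0.001]
contact_force: [-1.0, 2.1, 2.0]
gripper_width: 0.217
```

>>> step_arm(
  steps=[
    [0.7,-1.4,0,0],
  ],
)

```text
time: 7.2
tool_pos: [0.557, 0.0204, 0.1063]
tool_rot: [0.013, -0.244, 0.97, -0.001]
contact_force: [-1.2, 6.1, 0.9]
gripper_width: 0.22
```

>>> step_arm(
  steps=[
    [0.7,-1.4,0,0],
  ],
)

```text
time: 7.3
tool_pos: [0.557, 0.0203, 0.1063]
tool_rot: [0.014, -0.244, 0.97, 0.001]
contact_force: [-0.7, 9.4, 1.4]
gripper_width: 0.219
```

>>> step_arm(
  steps=[
    [-1.9,4,0,0],
    [0,0,0,0],
  ],
)

```text
time: 7.5
tool_pos: [0.557, 0.0242, 0.1061]
tool_rot: [0.014, -0.244, 0.97, -0.0]
contact_force: [-0.3, 0.4, -0.1]
gripper_width: 0.221
```

>>> step_arm(
  steps=[
    [0,0,0,0],
    [0,0,0,0],
    [0,0,0,0],
  ],
  claw=0,
)

```text
time: 7.8
tool_pos: [0.5571, 0.0238, 0.1063]
tool_rot: [0.014, -0.244, 0.97, -0.001]
contact_force: [-1.7, 1.0, 1.0]
gripper_width: 0.146
```

```bash
python3 st.py
```

```text
t 7.8 pos [0.557 0.024 0.106] yang 118.2 F [-1.66   1.024  0.985] M [-0.299 -0.144 -0.393] w 0.146 q6 -2.16
```

>>> step_arm(
  steps=[
    [0,0,0,5],
    [0,0,0,5],
    [0,0,0,0],
  ],
)

```text
time: 8.1
tool_pos: [0.5566, 0.0234, 0.1067]
tool_rot: [0.013, -0.156, 0.988, -0.001]
contact_force: [-1.8, 2.4, 0.5]
gripper_width: 0.128
```

```bash
sed -i '$a a=np.array([-.5,-.017,.866]);print("axisM %.3f"%(s["ft_torque"]@a),"vy*1000 %.2f"%(1000*(s["tool_pos"]@np.array([-.034,.9994,0]))))' st.py; python3 st.py
```

```text
t 8.1 pos [0.557 0.023 0.107] yang 108.0 F [-1.841  2.448  0.457] M [-0.176 -0.16  -0.138] w 0.128 q6 -1.98
axisM -0.029 vy*1000 4.42
```

>>> step_arm(
  steps=[
    [0.2,-0.8,0,0],
  ],
)

```text
time: 8.2
tool_pos: [0.5566, 0.0226, 0.1067]
tool_rot: [0.013, -0.157, 0.987, -0.001]
contact_force: [-1.0, 1.8, 1.7]
gripper_width: 0.133
```

>>> step_arm(
  steps=[
    [0.2,-0.8,0,0],
  ],
)

```text
time: 8.3
tool_pos: [0.5566, 0.0223, 0.1067]
tool_rot: [0.013, -0.158, 0.987, 0.0]
contact_force: [-2.2, 5.1, 1.5]
gripper_width: 0.129
```

```bash
python3 st.py
```

```text
t 8.3 pos [0.557 0.022 0.107] yang 108.1 F [-2.23   5.085  1.533] M [ 0.283 -0.011 -0.202] w 0.129 q6 -1.99
axisM -0.316 vy*1000 3.33
```

>>> step_arm(
  steps=[
    [0.2,-0.7,0,5],
    [0.1,-0.7,0,5],
    [0,-0.7,0,5],
  ],
)

```text
time: 8.6
tool_pos: [0.5563, 0.0219, 0.107]
tool_rot: [0.012, -0.025, 1.0, 0.004]
contact_force: [-0.1, 2.0, -4.2]
gripper_width: 0.112
```

```bash
python3 st.py
```

```text
t 8.6 pos [0.556 0.022 0.107] yang 92.9 F [-0.119  2.015 -4.164] M [ 0.026 -0.227  0.036] w 0.112 q6 -1.72
axisM 0.022 vy*1000 3.02
```

>>> step_arm(
  steps=[
    [0,-0.6,0,5],
    [-0.1,-0.6,0,5],
    [-0.1,-0.6,0,5],
  ],
)

```text
time: 8.9
tool_pos: [0.5564, 0.022, 0.107]
tool_rot: [0.011, 0.107, 0.994, 0.008]
contact_force: [-1.4, 0.8, 1.6]
gripper_width: 0.116
```

```bash
python3 st.py
```

```text
t 8.9 pos [0.556 0.022 0.107] yang 77.7 F [-1.398  0.823  1.567] M [ 1.186 -0.209  0.914] w 0.116 q6 -1.46
axisM 0.202 vy*1000 3.08
```

>>> step_arm(
  steps=[
    [-0.3,-1.0,0,0],
    [-0.3,-0.8,0,5],
  ],
)

```text
time: 9.1
tool_pos: [0.5564, 0.022, 0.107]
tool_rot: [0.01, 0.148, 0.989, 0.012]
contact_force: [-3.5, 1.9, 2.4]
gripper_width: 0.115
```

```bash
python3 st.py
```

```text
t 9.1 pos [0.556 0.022 0.107] yang 73.0 F [-3.477  1.896  2.367] M [ 1.689 -0.033  1.145] w 0.115 q6 -1.39
axisM 0.147 vy*1000 3.06
```

>>> step_arm(
  steps=[
    [-0.2,-0.5,0,6],
    [-0.2,-0.5,0,6],
    [-0.2,-0.4,0,6],
  ],
)

```text
time: 9.4
tool_pos: [0.5558, 0.0221, 0.1076]
tool_rot: [0.006, 0.299, 0.954, 0.016]
contact_force: [-2.0, -1.3, 0.5]
gripper_width: 0.118
```

```bash
python3 st.py
```

```text
t 9.4 pos [0.556 0.022 0.108] yang 55.2 F [-2.01  -1.257  0.531] M [ 1.995 -0.401  1.565] w 0.118 q6 -1.08
axisM 0.365 vy*1000 3.16
```

>>> step_arm(
  steps=[
    [-0.3,-0.4,0,6],
    [-0.3,-0.4,0,6],
  ],
)

```text
time: 9.6
tool_pos: [0.5548, 0.0224, 0.1084]
tool_rot: [0.002, 0.396, 0.918, 0.018]
contact_force: [-2.4, 0.9, 0.5]
gripper_width: 0.116
```

```bash
python3 st.py
```

```text
t 9.6 pos [0.555 0.022 0.108] yang 43.3 F [-2.411  0.913  0.514] M [ 1.925 -0.583  1.485] w 0.116 q6 -0.88
axisM 0.334 vy*1000 3.50
```

>>> step_arm(
  steps=[
    [-0.3,-0.4,0,6],
    [-0.3,-0.4,0,6],
  ],
)

```text
time: 9.8
tool_pos: [0.5544, 0.0228, 0.1091]
tool_rot: [-0.001, 0.489, 0.872, 0.02]
contact_force: [-8.1, 0.7, 3.9]
gripper_width: 0.117
```

```bash
python3 st.py
```

```text
t 9.8 pos [0.554 0.023 0.109] yang 31.5 F [-8.108  0.709  3.947] M [1.917 0.021 1.408] w 0.117 q6 -0.67
axisM 0.260 vy*1000 3.92
```

Run:
```python
import st
from h import *
im,d,K,E=look('wrist','w4')
cv2.imwrite('pics/w4z.png',cv2.resize(im[100:400,140:480,::-1],None,fx=2,fy=2))
look('scene','s4')
im,_,_,_=look('top','t4')
```

```text
t 9.8 pos [0.554 0.023 0.109] yang 31.5 F [-8.108  0.709  3.947] M [1.917 0.021 1.408] w 0.117 q6 -0.67
axisM 0.260 vy*1000 3.92
```

View pics/w4z.png

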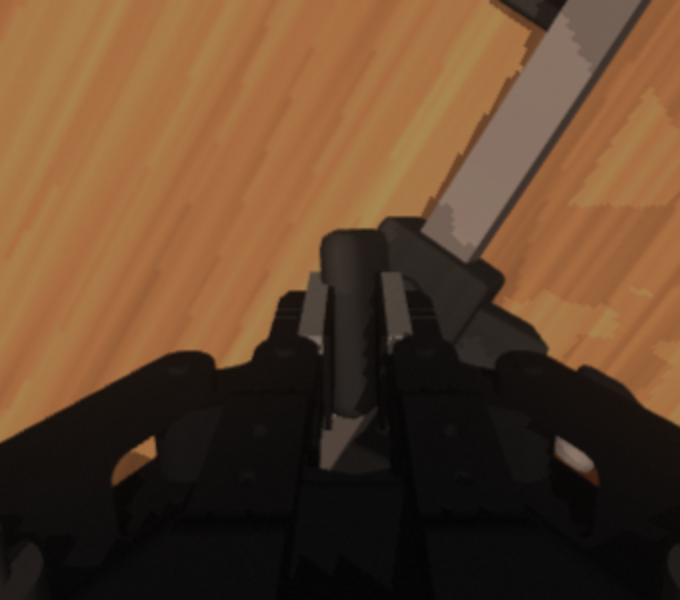

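>>> step_arm(
  steps=[
    [0,0,0,6],
    [0,0,0,6],
    [0,0,0,0],
  ],
)

```text
time: 10.25
tool_pos: [0.5526, 0.0247, 0.114]
tool_rot: [-0.007, 0.573, 0.82, 0.021]
contact_force: [-17.4, 5.3, 17.9]
gripper_width: 0.117
```

```bash
python3 st.py
```

```text
t 10.25 pos [0.553 0.025 0.114] yang 20.1 F [-17.404   5.35   17.867] M [1.762 1.976 0.746] w 0.117 q6 -0.48
axisM -0.269 vy*1000 5.87
```

>>> step_arm(
  steps=[
    [0,0,0,5],
    [0,0,0,0],
  ],
)

```text
time: 10.45
tool_pos: [0.5523, 0.0251, 0.1147]
tool_rot: [-0.008, 0.605, 0.796, 0.021]
contact_force: [-1.4, -0.5, -3.0]
gripper_width: 0.113
```

```bash
python3 st.py
```

```text
t 10.45 pos [0.552 0.025 0.115] yang 15.5 F [-1.401 -0.524 -3.032] M [ 0.656 -0.686  0.753] w 0.113 q6 -0.40
axisM 0.335 vy*1000 6.31
```

>>> step_arm(
  steps=[
    [0,0,0,0],
    [0,0,0,0],
    [0,0,-10,0],
    [0,0,-40,-8],
    [0,0,-40,-8],
    [0,0,-30,-8],
    [0,0,0,-8],
    [0,0,0,-8],
  ],
  claw=100,
)

```text
time: 11.25
tool_pos: [0.5512, 0.0172, 0.2411]
tool_rot: [0.0, 0.281, 0.959, 0.02]
contact_force: [-0.2, 0.2, 0.6]
gripper_width: 1.002
```

>>> step_arm(
  steps=[
    [0,0,0,-8],
    [0,0,0,-8],
    [0,0,0,0],
  ],
)

```text
time: 11.55
tool_pos: [0.5525, 0.0163, 0.245]
tool_rot: [0.006, 0.139, 0.99, 0.02]
contact_force: [-0.4, -0.5, 0.3]
gripper_width: 1.001
```

Run:
```python
import st
from h import *
im,d,K,E=look('wrist','w5')
for l in ['clamp_knob','stop_face','root_block']:
    for x in boxes_of('wrist',l)[:1]: B=x['box'];print(l,round(x['p'],2),np.round(B),w(B[0]+B[2]/2,B[1]+B[3]/2,d,K,E))
cv2.imwrite('pics/w5z.png',cv2.resize(im[100:400,140:480,::-1],None,fx=2,fy=2))
```

```text
t 11.55 pos [0.552 0.016 0.245] yang 74.1 F [-0.352 -0.485  0.318] M [-0.007 -0.059 -0.015] w 1.001 q6 -1.42
axisM -0.008 vy*1000 -2.54
clamp_knob 0.67 [297. 176.  46.  38.] [0.555 0.023 0.127]
stop_face 0.92 [299. 178.  53. 102.] [0.604 0.018 0.089]
root_block 0.58 [218. 253. 111.  67.] [ 0.648 -0.055  0.101]
```

View pics/w5z.png

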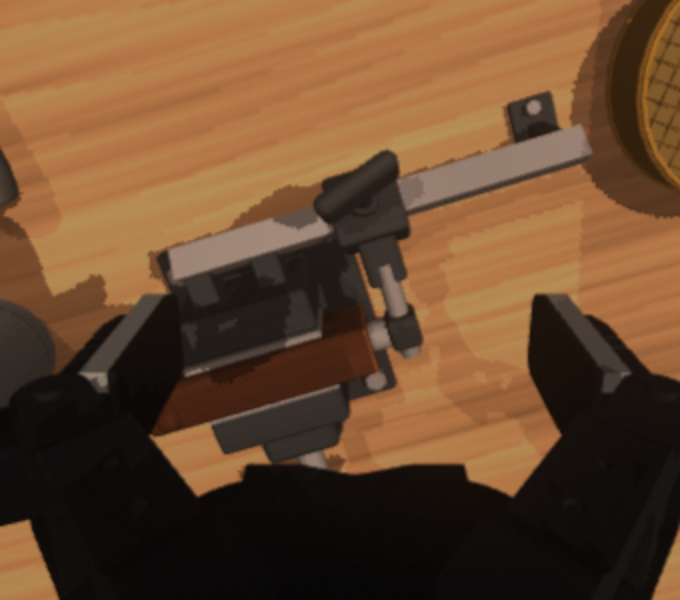

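Run:
```python
from knob import *
knob('w5',285,355,165,230)
f=np.load('pics/w5.npz');d,K,E=f['d'],f['K'],f['E'];vy=np.array([-.034,.9994,0])
P=np.array([w(u,v,d,K,E) for u in range(300,345) for v in range(250,292) if d[v,u]>.05])
for a,lo,hi in(('root',.095,.103),):pass
R_=P[(P[:,2]>.07)]
for v in range(258,282,4):
    print(v,[(u,)+tuple(np.round(np.r_[w(u,v,d,K,E)@vy,w(u,v,d,K,E)[2]]*1000,1)) for u in range(318,340,2)])
f1=np.load('pics/w1.npz')
```

```text
734 h 0.04006717784868102 0.06487439440077032 rect(vy,e2) ((3.715902328491211, -2.6804981231689453), (45.61474609375, 11.259110450744629), 18.276750564575195)
mean [[ 3.8837 -4.774 ]] dir [0.9497 0.3133] deg from e2 71.74422
knob centre [0.5538 0.0227 0.1133] vy 0.0038837264 mean xyz [0.5536 0.0227 0.1232]
258 [(318, np.float64(-21.5), np.float64(86.7)), (320, np.float64(-19.4), np.float64(86.4)), (322, np.float64(-17.6), np.float64(82.1)), (324, np.float64(-21.9), np.float64(13.4)), (326, np.float64(-19.3), np.float64(11.8)), (328, np.float64(-17.5), np.float64(1.3)), (330, np.float64(-8.9), np.float64(81.4)), (332, np.float64(-11.9), np.float64(0.7)), (334, np.float64(-4.2), np.float64(87.1)), (336, np.float64(-1.9), np.float64(88.7)), (338, np.float64(0.3), np.float64(90.2))]
262 [(318, np.float64(-22.0), np.float64(94.7)), (320, np.float64(-19.7), np.float64(96.5)), (322, np.float64(-17.7), np.float64(96.0)), (324, np.float64(-16.6), np.float64(86.3)), (326, np.float64(-14.3), np.float64(87.0)), (328, np.float64(-12.1), np.float64(88.0)), (330, np.float64(-9.8), np.float64(89.5))
[... 1434 characters left out ...]
float64(-14.2), np.float64(90.1)), (332, np.float64(-18.8), np.float64(10.5)), (334, np.float64(-16.9), np.float64(-0.2)), (336, np.float64(-14.0), np.float64(0.7)), (338, np.float64(-5.3), np.float64(93.3))]
278 [(318, np.float64(-27.2), np.float64(101.4)), (320, np.float64(-25.1), np.float64(101.9)), (322, np.float64(-23.1), np.float64(101.3)), (324, np.float64(-21.0), np.float64(101.1)), (326, np.float64(-19.0), np.float64(100.0)), (328, np.float64(-18.1), np.float64(88.2)), (330, np.float64(-23.2), np.float64(13.9)), (332, np.float64(-20.6), np.float64(12.1)), (334, np.float64(-18.1), np.float64(8.9)), (336, np.float64(-16.0), np.float64(-0.2)), (338, np.float64(-13.1), np.float64(0.9))]
```

>>> step_arm(
  steps=[
    [0,0,0,8],
    [0,0,10,8],
    [0,0,20,8],
    [0,0,20,8],
    [0,0,20,8],
    [0,0,10,8],
    [0,0,10,8],
    [0,0,0,0],
  ],
)

```text
time: 12.55
tool_pos: [0.5535, 0.0197, 0.1509]
tool_rot: [-0.005, 0.609, 0.793, 0.019]
contact_force: [-0.7, -0.1, 0.5]
gripper_width: 0.999
```

Run:
```python
import st
from st import *
M=Rq(s['tool_rot']);print(M.T@(np.array([.552,.024,.115])-s['tool_pos'])*1000,M)
```

```text
t 12.55 pos [0.553 0.02  0.151] yang 14.9 F [-0.714 -0.132  0.468] M [-0.023  0.006  0.003] w 0.999 q6 -0.39
axisM 0.014 vy*1000 0.85
[ 3.413 -1.2   35.974] [[-0.258  0.966  0.015]
 [ 0.966  0.258  0.037]
 [ 0.032  0.024 -0.999]]
```

>>> step_arm(
  steps=[
    [3.4,-1.2,18,-3],
    [0,0,18,0],
    [0,0,0,0],
  ],
)

```text
time: 12.85
tool_pos: [0.5531, 0.0239, 0.116]
tool_rot: [-0.003, 0.584, 0.811, 0.02]
contact_force: [-1.2, 0.5, -0.6]
gripper_width: 0.998
```

>>> step_arm(
  steps=[
    [0,0,0,0],
    [0,0,0,0],
    [0,0,0,0],
    [0,0,0,0],
    [0,0,0,0],
    [0,0,0,0],
  ],
  claw=0,
)

```text
time: 13.45
tool_pos: [0.5514, 0.0221, 0.1211]
tool_rot: [-0.005, 0.583, 0.812, 0.016]
contact_force: [1.2, 0.7, -0.4]
gripper_width: 0.108
```

```bash
python3 st.py
```

```text
t 13.45 pos [0.551 0.022 0.121] yang 18.7 F [ 1.25   0.667 -0.388] M [ 0.261 -0.447  0.121] w 0.108 q6 -0.45
axisM -0.019 vy*1000 3.34
```

>>> step_arm(
  steps=[
    [0,0,0,5],
    [0,0,0,5],
    [0,0,0,0],
  ],
)

```text
time: 13.75
tool_pos: [0.5515, 0.0223, 0.121]
tool_rot: [-0.006, 0.652, 0.758, 0.016]
contact_force: [-0.6, -0.4, -1.3]
gripper_width: 0.108
```

```bash
python3 st.py
```

```text
t 13.75 pos [0.551 0.022 0.121] yang 8.6 F [-0.609 -0.355 -1.318] M [ 0.025 -0.117  0.508] w 0.108 q6 -0.27
axisM 0.429 vy*1000 3.51
```

>>> step_arm(
  steps=[
    [0,0,0,5],
    [0,0,0,5],
    [0,0,0,0],
  ],
)

```text
time: 14.05
tool_pos: [0.5513, 0.0225, 0.1222]
tool_rot: [-0.007, 0.714, 0.7, 0.015]
contact_force: [0.5, -0.9, -3.5]
gripper_width: 0.111
```

```bash
python3 st.py
```

```text
t 14.05 pos [0.551 0.023 0.122] yang -1.2 F [ 0.526 -0.862 -3.45 ] M [ 0.003 -0.098  0.465] w 0.111 q6 -0.10
axisM 0.403 vy*1000 3.77
```

>>> step_arm(
  steps=[
    [0,0,0,0],
    [0,0,0,0],
    [0,0,0,0],
    [0,0,-10,0],
    [0,0,-40,-8],
    [0,0,-40,-8],
    [0,0,-30,-8],
    [0,0,0,-8],
  ],
  claw=100,
)

```text
time: 14.85
tool_pos: [0.5496, 0.0185, 0.2486]
tool_rot: [-0.003, 0.482, 0.876, 0.017]
contact_force: [-0.0, -0.1, 0.0]
gripper_width: 0.999
```

>>> step_arm(
  steps=[
    [0,0,0,-8],
    [0,0,0,-8],
    [0,0,0,-8],
    [0,0,0,-8],
    [0,0,0,-8],
    [0,0,0,0],
    [0,0,0,0],
  ],
)

```text
time: 15.55
tool_pos: [0.5521, 0.018, 0.259]
tool_rot: [0.01, 0.139, 0.99, 0.018]
contact_force: [-0.7, 0.2, 0.2]
gripper_width: 0.999
```

Run:
```python
import st
from knob import *
im,d,K,E=look('wrist','w6')
B=boxes_of('wrist','clamp_knob')[0]['box'];print(B)
u,v,a,b=map(int,B);knob('w6',u-8,u+a+8,v-8,v+b+8)
look('top','t6')
for l in ['sieve','roller','canister']: print(l,boxes_of('top',l)[0])
cv2.imwrite('pics/w6z.png',cv2.resize(im[100:400,140:480,::-1],None,fx=2,fy=2))
```

```text
t 15.55 pos [0.552 0.018 0.259] yang 74.1 F [-0.657  0.181  0.186] M [0.035 0.049 0.001] w 0.999 q6 -1.41
axisM -0.017 vy*1000 -0.83
[293.3, 171.4, 45.1, 34.8]
681 h 0.04005520773719433 0.06489852510253415 rect(vy,e2) ((3.4168529510498047, -2.818584442138672), (45.49110412597656, 11.531880378723145), 16.371192932128906)
mean [[ 3.9018 -4.8046]] dir [0.9603 0.2789] deg from e2 73.80632
knob centre [0.5538 0.0227 0.1133] vy 0.003901832 mean xyz [0.5537 0.0227 0.1231]
sieve {'box': [201.1, 168.0, 55.2, 58.1], 'p': 0.85}
roller {'box': [387.2, 218.9, 21.8, 51.0], 'p': 0.69}
canister {'box': [400.1, 163.6, 35.0, 34.9], 'p': 0.62}
```

View pics/w6z.png

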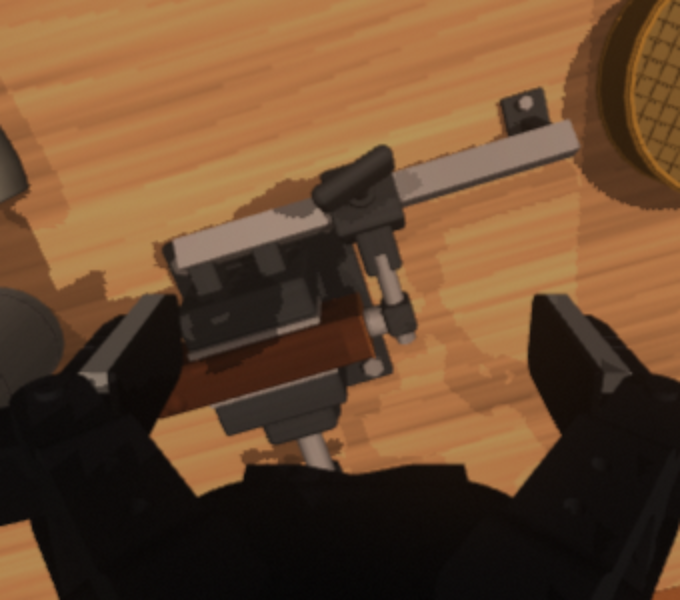

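>>> step_arm(
  steps=[
    [0,0,0,-8],
    [0,0,0,-8],
    [20,-7,0,0],
    [10,-7,20,0],
    [0,0,40,0],
    [0,0,35,0],
    [0,0,0,0],
    [0,0,0,0],
  ],
)

```text
time: 16.65
tool_pos: [0.5248, 0.0061, 0.162]
tool_rot: [0.014, -0.005, 1.0, 0.016]
contact_force: [-0.4, -0.3, 0.9]
gripper_width: 0.996
```

Run:
```python
import st
from knob import *
im,d,K,E=look('wrist','w7')
p=proj([.648,.0045,.1],K,E);print(p)
u,v=map(int,p)
c=im[max(v-60,0):v+60,u-70:u+70,::-1];cv2.imwrite('pics/w7z.png',cv2.resize(c,None,fx=5,fy=5,interpolation=cv2.INTER_CUBIC))
```

```text
t 16.65 pos [0.525 0.006 0.162] yang 90.6 F [-0.407 -0.29   0.858] M [ 0.01   0.019 -0.018] w 0.996 q6 -1.74
axisM -0.021 vy*1000 -11.76
[311.2609 347.0628]
```

View pics/w7z.png

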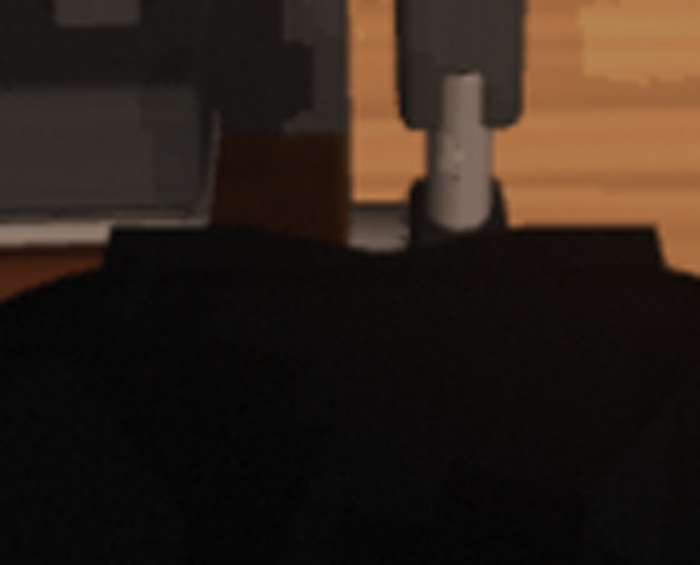

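>>> step_arm(
  steps=[
    [0,0,-40,0],
    [20,0,-40,0],
    [30,0,-20,0],
    [30,0,0,0],
    [0,0,0,0],
    [0,0,0,0],
  ],
)

```text
time: 17.3
tool_pos: [0.4436, 0.0014, 0.2778]
tool_rot: [0.024, -0.005, 1.0, 0.014]
contact_force: [0.4, -0.4, -0.6]
gripper_width: 1.003
```

Run:
```python
import st
from knob import *
f=np.load('pics/w7.npz');d,K,E=f['d'],f['K'],f['E']
vy=np.array([-.034,.9994,0])
for v in (330,332): print(v,[(u,f['im'][v,u].tolist(),np.round(1e3*np.r_[w(u,v,d,K,E)@vy,w(u,v,d,K,E)[2]],1).tolist()) for u in range(306,316)])
print(job_done())
```

```text
t 17.3 pos [0.444 0.001 0.278] yang 90.7 F [ 0.36  -0.395 -0.603] M [-0.035 -0.018  0.01 ] w 1.003 q6 -1.77
axisM 0.027 vy*1000 -13.71
330 [(306, [32, 16, 10], [-21.7, 92.4]), (307, [33, 17, 9], [-20.9, 92.4]), (308, [38, 21, 12], [-20.0, 91.8]), (309, [45, 24, 12], [-19.1, 91.8]), (310, [53, 35, 26], [-18.2, 91.8]), (311, [59, 49, 43], [-17.5, 85.5]), (312, [68, 56, 50], [-16.5, 86.4]), (313, [66, 54, 48], [-15.6, 84.9]), (314, [66, 54, 48], [-14.7, 85.8]), (315, [65, 53, 47], [-13.8, 86.0])]
332 [(306, [32, 17, 11], [-21.7, 94.9]), (307, [33, 17, 9], [-20.9, 94.7]), (308, [37, 19, 10], [-20.0, 95.0]), (309, [45, 24, 13], [-19.1, 94.6]), (310, [56, 38, 28], [-18.3, 94.6]), (311, [72, 60, 54], [-17.5, 87.3]), (312, [85, 71, 63], [-16.6, 87.0]), (313, [83, 69, 61], [-15.7, 88.1]), (314, [84, 70, 62], [-14.8, 87.5]), (315, [83, 69, 61], [-13.9, 88.5])]
the job is handed in; nothing more can be done
None
```

I slackened the knob, slid the carriage about 75 mm until the pad touched the root, screwed the knob down again, drew clear and handed the job in at about 17 s of the 42 s. No verdict came back, so these are my own last checks.

- **Slackening:** I turned the knob about 53° loose. The torque about its axis fell to the 0.2 N m slack drag, and the carriage then moved with 2–3 N.
- **Touch:** I felt the root's end at 5 to 9 N, well under the 45 N that would shove it. The force readings while tightening stayed low. I took no separate measurement of the root's position against its start.
- **Pad at the root's end:** in the last close picture the pad begins in the pixel next to the root's edge. That puts any gap below about 0.9 mm, with no bench showing between them.
- **Disagreement in travel:** the gripper's own readings suggested about 1.4 mm more carriage travel than the camera did. I put that down to the grip shifting on the slanted wing, and went by the picture.
- **Clamp:** the wing ended about 44° (0.77 rad) tighter than I found it. The last turn read 0.40 to 0.43 N m, which by the given stiffness is about 70 N. On that last 20° turn the wing ended only 2° further round. It either sprang back at the 70 N limit or slipped in the pads, and by the torque it is above 50 N either way.
- **Sieve, roller and tin:** their boxes in the top camera are within about 4 pixels (roughly 10 mm) of the first ones, which is within the networks' scatter. The gripper ended open and clear of everything, with near-zero force.

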